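# Shut the refilled blade bin and reset its counter wheel

### The job

The razor-blade bin has just been refilled with a full pack. With a fingertip, push the leaning tilt-out bin fully shut, and advance the counter wheel in the side of its top, click by click with light flicks of its exposed edge towards the back of the bin, until the white ridge on the wheel points at the arrowhead; do not run the wheel on past the arrowhead. Only touch and push: grip or lift nothing, and leave the other things on the shelf where they are.

Things in the scene. Friction and masses are not known exactly. Their poses are not given: they have to be found in the camera images.
- frame: Fixed white plastic frame of the tilt-out bin, 160 mm wide (y), 190 mm high. Origin: centre of its underside; +x points to its back, -x to its front, +y to its left seen from the robot. Its flat top deck runs from x -55 to 75 mm. The counter wheel lies in a round well in the deck and pokes 17 mm out through the right side wall (y -80 mm), with only air beside and below that part.
- bin (a joint): Lean of the white bin in the frame's front, rad: 0 fully shut against a stop, positive leans out to the robot (start 0.16 to 0.32, at most 0.40). It turns about a level hinge along the frame's y at x -70, z 12 mm, and stays where it is left; 1 to 2 N at its rim move it. Shut, its flat front panel is upright with its outer face at frame x -76 mm.
- bin_rim (a point): Middle of the top edge of the bin's front panel, on its outer face, 153 mm above the hinge; moves with the bin. The panel is 164 mm wide, 4 mm thick and reaches from the hinge to this edge; its right half (frame y below 14 mm) is bare.
- clothespins (a point): Middle of the row of four orange clothespins clipped over the rim on the bin's left half (frame y 15 to 74 mm), 68 mm long; they stand 41 mm above the rim and about 8 mm out from the panel's outer face. They move with the bin.
- wheel (a joint): Angle of the black counter wheel about its upright axis, rad; grows anticlockwise seen from above, the way it advances (exposed edge moves to the frame's back, +x). 0: ridge at the arrowhead. 8 clicks a turn, 0.785 rad each; a spring detent pulls it to the nearest click: pushed past half a click (about 4 N at the edge) it snaps on by itself. Starts 2 to 5 clicks short (-1.57 to -3.93).
- wheel_axis (a point): On the wheel's axis, level with its top face: frame x 10, y -59, z 189 mm, so 21 mm inside the right side wall; axes of the frame. The wheel is 16 mm thick (173 to 189 mm up), 76 mm across its lug tips, 56 mm across the round body between them. It has 8 equal radial lugs, 45 degrees apart, 7 mm thick with round ends.
- lug_rest (a point): Fixed spot beside the frame where, at every click, the outer end of one lug rests, at half the wheel's thickness: 19 mm towards the front (-x) and 33 mm out (-y) from the wheel axis. Pushing that lug from its front side towards +x until it stands about straight out of the side wall makes one click; drawing the finger out sideways then lets the wheel snap home.
- ridge_tip (a point): Outer end of the white ridge (6 mm wide, 3 mm high) on the wheel's top face, 27.5 mm from the axis; turns with the wheel.
- arrow_point (a point): Point of the black raised arrowhead on the deck, inward (+y) of the wheel, 44 mm from its axis, aimed at the axis.
- plug: Bystander: dark hard silicone drain plug, 54 mm across, 35 mm high, loose on the shelf to the right of the bin. Origin: centre of its underside.
- hanger_hook: Bystander: stainless steel hanger hook of 7 mm wire, 119 mm long, lying loose in front of the bin. Origin: near its middle, on the shelf.
- brush_cup: Bystander: white ceramic cup, 74 mm across, with two toothbrushes standing in it to 190 mm, to the left of the bin. Origin: centre of its underside.
- shampoo: Bystander: green bottle, 62 mm across, 185 mm high, to the right of the bin beyond the plug. Origin: centre of its underside.
- nail_brush: Bystander: wooden nail brush 85 by 38 mm, 47 mm high, in front of the bin to the left. Origin: centre of its underside.
- soap_dish: Bystander: white dish 85 by 125 mm with a bar of soap, 31 mm high, far left. Origin: centre of its underside.
- cream_jar: Bystander: glass jar 68 mm across, 55 mm high, far right. Origin: centre of its underside.

How it is judged:
At the end, for the whole second after the job is handed in: The bin is shut (within 0.03 rad, about 5 mm at its rim), the wheel rests on the click whose ridge points at the arrowhead (within 0.15 rad), and every bystander is within 20 mm of where it began (value of joint bin below 0.03 rad and value of joint wheel between -0.15 and 0.15 rad and velocity of joint wheel between -0.1 and 0.1 rad/s and distance of each of plug, hanger_hook, brush_cup, shampoo, nail_brush, soap_dish, cream_jar from where it was at the start of the episode below 0.02 m); the robot touches nothing.
It fails at once if the wheel was run on past the arrowhead (value of joint wheel above 0.5 rad).
It fails at once if the wheel was wound backwards instead of advanced (value of joint wheel below -4.5 rad).
It fails at once if the wheel was gripped or forced (over 35 N) (contact force between the fingers and wheel above 35 N).
It fails at once if a bystander was pushed, tipped or lifted (distance of any of plug, hanger_hook, brush_cup, shampoo, nail_brush, soap_dish, cream_jar from where it was at the start of the episode above 0.02 m).
It also fails if it takes over 58 s, if anything falls off the work surface, if the arm or the gripper's body presses on something with over 40 N, if the wrist force passes 120 N, or if a joint passes its speed limit or range.

### The arm

A 6-joint arm with a two-finger parallel gripper is mounted at the origin on the work surface. World frame = base frame: x ahead of the robot, y to its left, z up, the work surface at z = 0. Lengths are in m, angles in rad, forces in N, time in s.
With the tool pointing down it reaches from about 0.275 to 0.875 m from the base axis. Payload 12.5 kg.
Tool frame: the origin (TCP) lies at the very end of the fingers, on their centre line; the grasp point (between the pads) lies 19 mm behind it; z points along the fingers, y is the direction in which the jaws open and shut (so a half turn about z gives the same grasp; the last joint's range is limited). The gripper opens to 85 mm and grips with 20 to 120 N. Pads are 22 mm wide; open, the fingers measure 114 mm over their backs; the gripper's body (76 mm by 85 mm) begins 54 mm behind the grasp point. The pads swing forward as they close: fully open they stand 13 mm farther back than shut.
Start: joints at [1.027, 0.351, 1.652, -0, 1.139, -0.085], TCP at [0.244, 0.493, 0.231] pointing down, gripper open.
Joint ranges: [-2.75, 2.75], [-0.79, 2.1], [0.01, 2.65], [-1.57, 4.71], [0.07, 3.14], [-2.87, 2.87]. Speed limits (rad/s): [2.22, 2.22, 2.79, 3.14, 3.14, 3.14].

### API

Orientations are given as a rotation vector (axis times angle).
In Python, from cell import bot, cams, job_done, models gives the robot as it stands.
- The arm moves only by the shell command python3 -m pendant 'ROWS' [FORCE]. ROWS is JSON, a list that holds one entry, the list of rows, each a list of 5 numbers: the shift along the tool's x, y, z in m, then the turn about the tool's z in rad, then the closure, from -1 (fully open) to 1 (shut), so that 0 is half open. A call has 1 to 20 rows; each row is the pose to reach, as a shift and turn from the pose commanded when the call began, along the tool's axes at that moment; what a row does not reach only later rows make up. A row lasts 1/12 s, in which the tool goes at most 41.7 mm and 7.16 degrees, less where a joint would pass 70% of its speed; a pose out of reach is approached as far as the arm can. A call with a gripper value outside its range is refused whole. The fingers move at their own pace and stop on an object; FORCE is the grip in N (left out, the last holds). Time passes only in rows, so rows that repeat a pose let the fingers close. It gives the time, the measured TCP pose, the force and the opening at its end, in the units of the state.
- bot.sense(): the state, without advancing time (a new reading comes with each control period).
- cams.get_image(name): name is "scene" or "side" or "wrist"; returns a dict with "color" (420x560x3 uint8, blue, green, red), "z_map" (420x560 float32, m along the optical axis (not along the pixel's ray), 0 where there is no reading), "intrinsics" (3x3 intrinsics, pixels), "pose" (4x4, takes a point from camera to world coordinates); the wrist camera has in their place "mount" (4x4, takes a point from camera to tool coordinates, whose origin is the TCP and whose axes are the flange's). Camera axes: x right, y down, z forward; pixel columns grow to the right and rows downward; lengths in m; the calibration is good to about 2 mm. A picture is of the moment at which its call begins: read the wrist's pose just before it.
- job_done(): hands the job in, once; it reports no verdict.
Trained networks look in a picture, given as the dict that the camera call returned (one of the last four; its "shot" number tells which), for a name from the list of things; names that differ only in an ending like _2 or _b are one class to them, and where a whole thing is asked for, a point or a joint stands for the part that bears it (a point fixed in the world has none). Each returns a list of dicts, best first, with "conf" (0 to 1); they miss things now and then, are a little off and sometimes report something else, mostly with a low value. They report only what shows in the picture. A call takes as long as a camera call.
- models.search_frame(picture, label): "box" ([left, top, right, bottom] in pixels, round what is visible of it).
- models.mark_of(picture, label): "point" ([column, row] in pixels: a listed point, or the origin of a listed thing).
The state is a dict: "t": time; "joint_positions": joint angles; "joint_velocities": joint speeds; "joint_efforts": joint torques, N m; "position": TCP position; "tcp_rot": TCP orientation; "contact_force": force on the tool from outside, world axes, zero at the start; "torque": the same for the moment, N m; "opening": finger opening in m.
Only numpy, scipy, OpenCV 4.12 (cv2) and the standard library are available. Lean on these libraries where they do the work, as an engineer would, in place of code of your own. Each camera call takes 0.05 s, during which the arm holds its last target.

## Working session

There is one attempt and no reset: what is moved stays moved. The work goes in short steps, Python scripts to look and compute and a shell command to move; the robot and the scene stay as the last step left them, time stands still between calls to the robot, and variables do not carry over. Pictures are saved under pics/ and viewed, and the job is handed in when it is done.

```bash
ls; mkdir -p pics; python3 - <<'E'
from cell import bot,cams,models
import cv2,numpy as np
print(bot.sense())
for n in ("scene","side","wrist"):
    p=cams.get_image(n); cv2.imwrite(f"pics/a_{n}.png",p["color"])
    print(n,p["intrinsics"].tolist(),np.round(p.get("pose",p.get("mount")),4).tolist())
    if n!="wrist":
        for l in ["frame","bin_rim","clothespins","wheel_axis","lug_rest","ridge_tip","arrow_point","plug","hanger_hook","shampoo"]:
            r=models.mark_of(p,l)[:2]
            for q in r:
                u,v=q["point"]; z=p["z_map"][min(int(v),419),min(int(u),559)]
                K=p["intrinsics"]; c=np.array([(u-K[0,2])/K[0,0]*z,(v-K[1,2])/K[1,1]*z,z,1])
                print(l,round(q["conf"],2),np.round(q["point"],1),np.round((p["pose"]@c)[:3],4))
E
```

```text
pics
{'t': 0.0, 'joint_positions': array([ 1.02740779e+00,  3.51235123e-01,  1.65242315e+00,  2.24423130e-06,
        1.13904440e+00, -8.45931743e-02]), 'joint_velocities': array([-0.00062519,  0.000503  ,  0.0013408 , -0.00028973, -0.00020974,
        0.0003223 ]), 'joint_efforts': array([-6.89399476e-04, -5.06092572e+01, -2.91408366e+01, -1.57103973e-04,
        4.42811273e-03,  1.27422186e-05]), 'position': array([0.24338711, 0.49286486, 0.23075937]), 'tcp_rot': array([-7.14292917e-01, -3.05895752e+00,  1.65718988e-03]), 'contact_force': array([ 0.05162375,  0.20485186, -0.29398458]), 'torque': array([-0.05586635, -0.03486386,  0.02048598]), 'opening': 0.08503871237845921}
scene [[505.39539665259673, 0.0, 281.8969238560903], [0.0, 505.39539665259673, 205.46276729046605], [0.0, 0.0, 1.0]] [[-0.0206, 0.6145, -0.7886, 1.6501], [0.9998, 0.017, -0.0128, 0.0521], [0.0056, -0.7887, -0.6147, 1.0305], [0.0, 0.0, 0.0, 1.0]]
frame 0.86 [267.6 262.7] [ 6.86e-01 -4.00e-04  8.56e-02]
frame 0.6 [255.  212.8] [ 0.6037 -0.0362  0.1886]
bin_rim 0.94 [287.3 202.2] [0.5116 0.0489 0.1551]
clothespins 
[... 700 characters left out ...]
.5775 -0.0675  0.0705]
bin_rim 0.8 [251.5 195.1] [0.5085 0.0575 0.1461]
clothespins 0.84 [251.1 182. ] [0.5128 0.0753 0.1761]
wheel_axis 0.59 [300.5 196.1] [ 0.6034 -0.0521  0.1902]
lug_rest 0.73 [293.1 206. ] [ 0.5754 -0.0742  0.1792]
ridge_tip 0.67 [306.1 197.8] [ 0.6167 -0.0575  0.186 ]
arrow_point 0.59 [293.4 188.9] [ 0.6017 -0.0075  0.1863]
hanger_hook 0.53 [215.2 255.7] [ 0.3938  0.0176 -0.0022]
shampoo 0.58 [290.8 316.3] [ 0.4984 -0.279   0.0183]
wrist [[291.7341302800266, 0.0, 277.30491671839144], [0.0, 291.7341302800266, 213.4817304226334], [0.0, 0.0, 1.0]] [[-0.0003, -0.9516, -0.3074, 0.08], [1.0, -0.0006, 0.0011, -0.0006], [-0.0012, -0.3074, 0.9516, -0.1425], [0.0, 0.0, 0.0, 1.0]]
```

```bash
python3 - <<'E'
import cv2
a=cv2.imread("pics/a_scene.png")[130:330,130:430]; cv2.imwrite("pics/b_scene.png",cv2.resize(a,(800,533),interpolation=cv2.INTER_CUBIC))
a=cv2.imread("pics/a_side.png")[120:345,150:450]; cv2.imwrite("pics/b_side.png",cv2.resize(a,(800,600),interpolation=cv2.INTER_CUBIC))
E
```

```text
(no output)
```

View pics/b_scene.png

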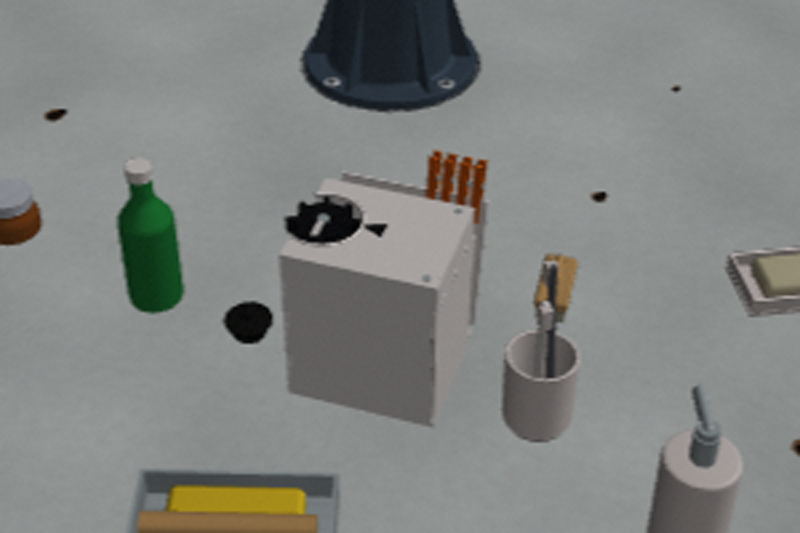

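View pics/b_side.png

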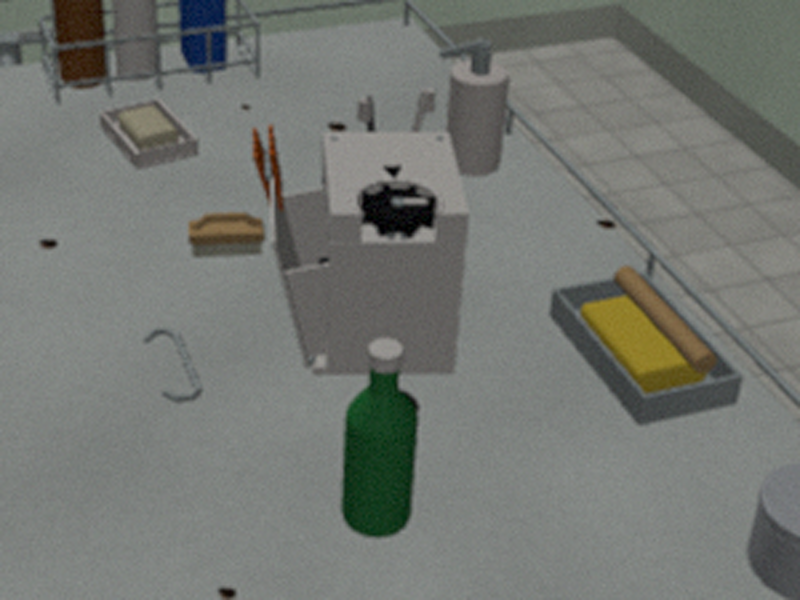

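View pics/a_scene.png

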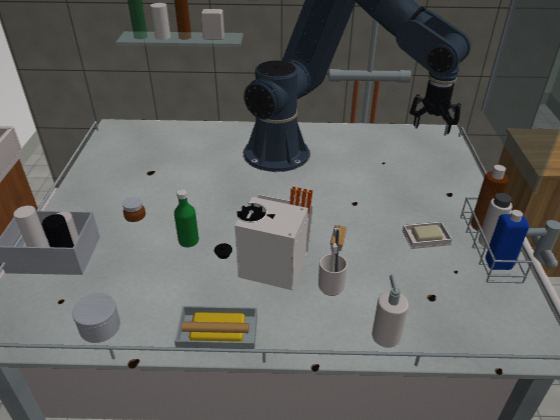

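```bash
cat > h.py <<'E'
from cell import bot,cams,models
import cv2,numpy as np
def cloud(p):
    K=p["intrinsics"];z=p["z_map"];v,u=np.mgrid[0:420,0:560]
    c=np.stack([(u-K[0,2])/K[0,0]*z,(v-K[1,2])/K[1,1]*z,z],-1)
    return c@p["pose"][:3,:3].T+p["pose"][:3,3]
def proj(p,X):
    T=np.linalg.inv(p["pose"]);c=T[:3,:3]@np.array(X)+T[:3,3];q=p["intrinsics"]@c;return q[:2]/q[2]
def top(p,z,x0,x1,y0,y1,s=4):  # rectified: rows down = -x ; cols right = -y ; s px/mm
    w=int((y1-y0)*1000*s);h=int((x1-x0)*1000*s)
    W=[(x1,y1),(x1,y0),(x0,y0),(x0,y1)]
    src=np.float32([proj(p,(a,b,z)) for a,b in W]);dst=np.float32([(0,0),(w,0),(w,h),(0,h)])
    return cv2.warpPerspective(p["color"],cv2.getPerspectiveTransform(src,dst),(w,h),flags=cv2.INTER_CUBIC)
E
python3 - <<'E'
from h import *
for n in ("scene","side"):
    p=cams.get_image(n);c=cloud(p);g=p["color"].astype(int)
    m=(abs(c[...,2]-.190)<.004)&(abs(c[...,0]-.6)<.12)&(abs(c[...,1])<.15)&(p["z_map"]>0)
    mw=m&(g.min(-1)>110)
    P=c[mw][:,:2].astype(np.float32); print(n,mw.sum(),np.median(c[mw][:,2]))
    r=cv2.minAreaRect(P*1000);print(r, np.round(cv2.boxPoints(r),1).tolist())
    q=c[m]; print(q.min(0),q.max(0))
    t=top(p,.190,.5,.7,-.12,.1,3);cv2.imwrite(f"pics/c_{n}.png",t)
    # bystander points
    for l in ["plug","hanger_hook","brush_cup","shampoo","nail_brush"]:
        for q in models.mark_of(p,l)[:1]:
            K=p["intrinsics"];d=p["pose"][:3,:3]@np.array([(q["point"][0]-K[0,2])/K[0,0],(q["point"][1]-K[1,2])/K[1,1],1]);o=p["pose"][:3,3]
            print(l,round(q["conf"],2),np.round(o-d*o[2]/d[2],3))
E
```

```text
scene 1496 0.18975162339472657
((615.7395629882812, 2.5727386474609375), (172.9833984375, 135.1431121826172), 72.91658782958984) [[525.7000122070312, -60.29999923706055], [654.9000244140625, -100.0], [705.7000122070312, 65.4000015258789], [576.5999755859375, 105.0999984741211]]
[ 0.49851417 -0.08717292  0.18601687] [0.70351138 0.11490407 0.19397861]
plug 0.54 [ 0.559 -0.135  0.   ]
brush_cup 0.87 [0.691 0.172 0.   ]
shampoo 0.64 [ 0.507 -0.254  0.   ]
nail_brush 0.66 [ 0.501 -0.256  0.   ]
side 1144 0.1893681509272514
((618.12353515625, 7.4720611572265625), (166.08639526367188, 130.32997131347656), 73.65847778320312) [[532.2000122070312, -53.900001525878906], [657.2999877929688, -90.5999984741211], [704.0, 68.80000305175781], [579.0, 105.5]]
[ 0.49454208 -0.08804652  0.186018  ] [0.70107307 0.11370863 0.19384988]
hanger_hook 0.69 [0.395 0.016 0.   ]
shampoo 0.64 [0.474 0.475 0.   ]
nail_brush 0.88 [0.505 0.199 0.   ]
```

View pics/c_scene.png

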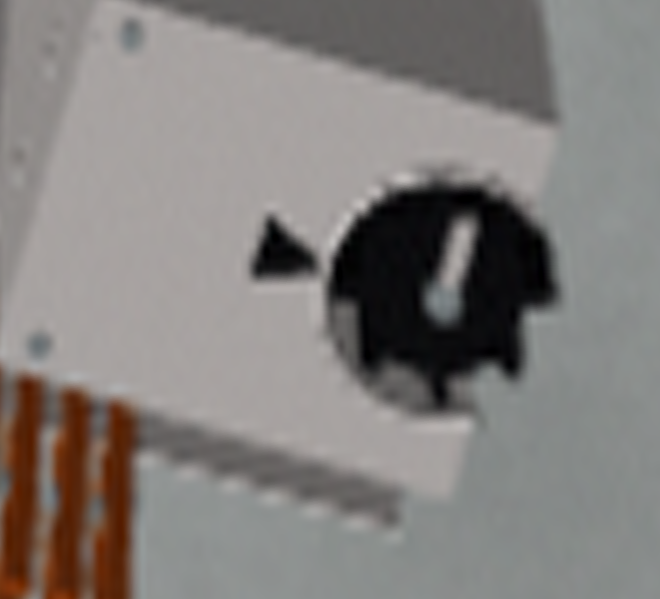

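View pics/c_side.png

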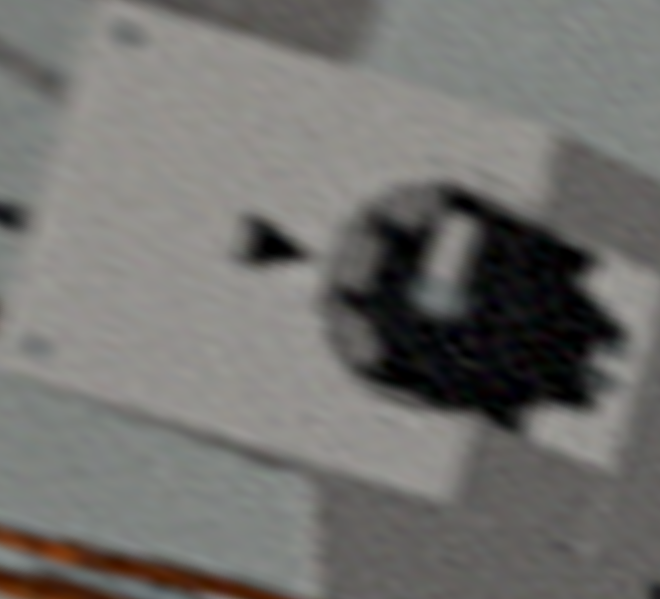

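```bash
cat >> h.py <<'E'
from scipy.spatial.transform import Rotation as R
O=np.array([.6075,.012]);A=np.radians(-16)
e=np.array([np.cos(A),np.sin(A)]);f=np.array([-e[1],e[0]])
def F(x,y): return O+x*e+y*f       # frame->world
def toF(p): d=np.array(p[:2])-O; return d@e,d@f
def st():
    s=bot.sense();M=R.from_rotvec(s["tcp_rot"]).as_matrix()
    print("t",round(s["t"],2),"pos",np.round(s["position"],4),"frame",np.round(toF(s["position"]),4),"yaw-frame of -x",round(np.degrees(np.arctan2(-M[1,0],-M[0,0])-A),2),"F",np.round(s["contact_force"],1),"open",round(s["opening"],4),"j",np.round(s["joint_positions"],2))
    return s,M
def shift(x,y,z):
    s,M=st();w=F(x,y);d=np.array([w[0],w[1],z])-s["position"];print("shift",np.round(M.T@d,4))
E
python3 - <<'E'
from h import *
shift(-.16,-.035,.15)
E
python3 -m pendant '[[[-0.03,-0.026,0,-0.05,1],[-0.06,-0.051,0,-0.1,1],[-0.09,-0.077,0,-0.15,1],[-0.12,-0.103,0,-0.18,1],[-0.15,-0.129,0,-0.18,1],[-0.18,-0.154,0,-0.18,1],[-0.21,-0.18,0,-0.18,1],[-0.24,-0.206,0,-0.18,1],[-0.27,-0.232,0,-0.18,1],[-0.30,-0.258,0,-0.18,1],[-0.33,-0.283,0,-0.18,1],[-0.36,-0.309,0,-0.18,1],[-0.388,-0.333,0,-0.18,1],[-0.388,-0.333,0.03,-0.18,1],[-0.388,-0.333,0.06,-0.18,1],[-0.388,-0.333,0.08,-0.18,1],[-0.388,-0.333,0.08,-0.18,1],[-0.388,-0.333,0.08,-0.18,1]]]' 40
python3 - <<'E'
from h import *
st()
for n in("scene","side"):
    p=cams.get_image(n);cv2.imwrite(f"pics/d_{n}.png",cv2.resize(p["color"][90:315,150:450],(800,600),interpolation=cv2.INTER_CUBIC))
E
```

```text
t 1.75 pos [0.2435 0.4931 0.2313] frame [-0.4825  0.3622] yaw-frame of -x -10.29 F [-0.1  0.5 -0.5] open 0.0855 j [ 1.03  0.35  1.65  0.    1.14 -0.08]
shift [-0.3882 -0.3332  0.0813]
t: 3.25
position: [0.4437, 0.0228, 0.1513]
tcp_rot: [-0.436, -3.11, 0.0]
contact_force: [-0.9, -0.3, 0.8]
opening: -0.0001
t 3.25 pos [0.4437 0.0228 0.1513] frame [-0.1604 -0.0348] yaw-frame of -x 0.03 F [-0.9 -0.3  0.8] open -0.0001 j [-0.05  0.27  1.99  0.    0.88 -1.35]
```

View pics/d_side.png

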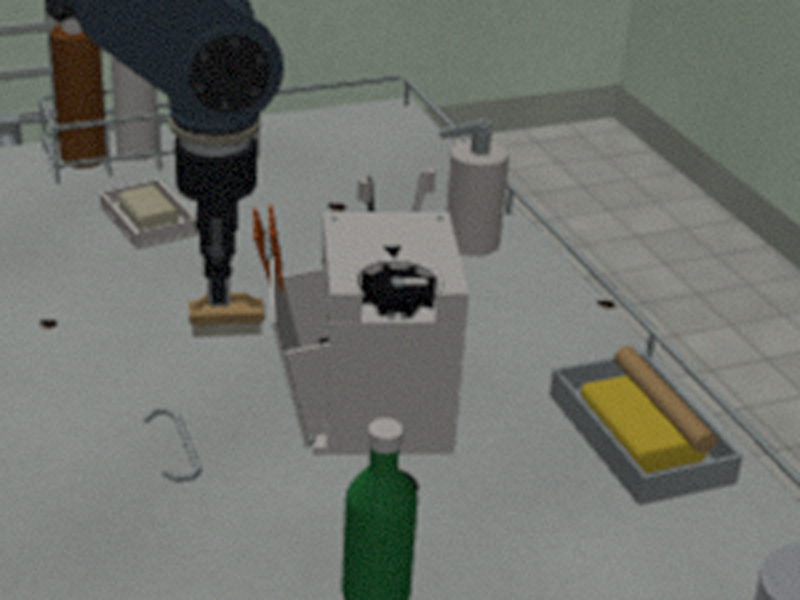

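View pics/d_scene.png

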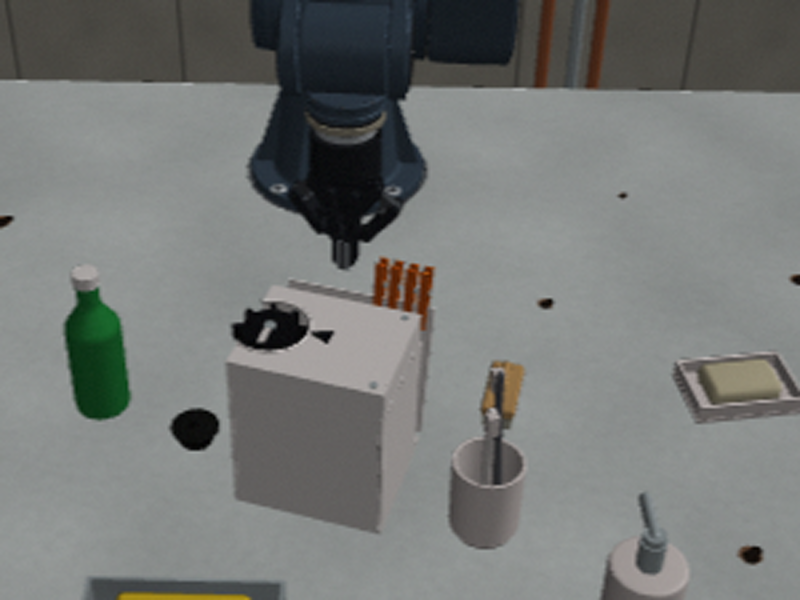

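```bash
python3 -m pendant '[[[-0.010,-0.01,0,0,1],[-0.018,-0.01,0,0,1],[-0.026,-0.01,0,0,1],[-0.034,-0.01,0,0,1],[-0.042,-0.01,0,0,1],[-0.048,-0.01,0,0,1],[-0.054,-0.01,0,0,1],[-0.060,-0.01,0,0,1],[-0.066,-0.01,0,0,1],[-0.070,-0.01,0,0,1],[-0.070,-0.01,0,0,1]]]'
python3 - <<'E'
from h import *
st()
p=cams.get_image("side");cv2.imwrite("pics/e_side.png",cv2.resize(p["color"][90:315,150:450],(800,600),interpolation=cv2.INTER_CUBIC))
E
```

```text
t: 4.27
position: [0.5093, -0.0064, 0.1512]
tcp_rot: [0.437, 3.111, -0.0]
contact_force: [-0.4, 0.4, -1.1]
opening: -0.0004
t 4.27 pos [ 0.5093 -0.0064  0.1512] frame [-0.0894 -0.0447] yaw-frame of -x 0.02 F [-0.4  0.4 -1.1] open -0.0004 j [-0.1   0.38  1.83 -0.    0.93 -1.4 ]
```

View pics/e_side.png

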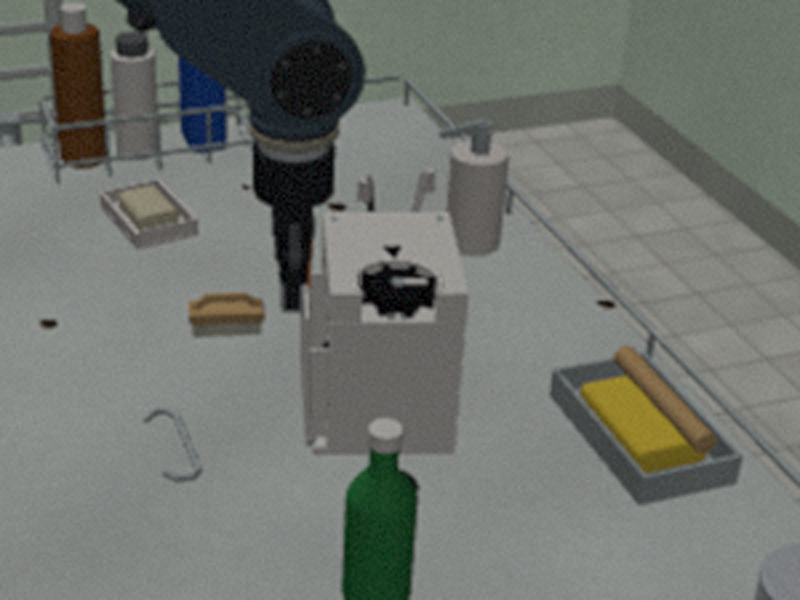

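Nearly shut. Push on in small steps until the force shows the stop.

```bash
python3 -m pendant '[[[-0.002,0,0,0,1],[-0.004,0,0,0,1],[-0.004,0,0,0,1]]]'; python3 -m pendant '[[[-0.001,0,0,0,1],[-0.002,0,0,0,1],[-0.002,0,0,0,1]]]'
```

```text
t: 4.57
position: [0.5119, -0.0072, 0.1512]
tcp_rot: [-0.436, -3.11, -0.0]
contact_force: [-3.4, 0.5, 0.4]
opening: -0.0003
t: 4.82
position: [0.512, -0.0073, 0.151]
tcp_rot: [-0.436, -3.105, -0.0]
contact_force: [-15.3, 2.7, 9.4]
opening: 0.0002
```

```bash
python3 -m pendant '[[[0.02,0,0,0,1],[0.04,0,0,0,1],[0.05,0,-0.03,0,1],[0.05,-0.02,-0.07,0,1],[0.05,-0.05,-0.1,0,1],[0.03,-0.085,-0.1,0,1],[0,-0.095,-0.1,0,1],[-0.03,-0.095,-0.1,0,1],[-0.044,-0.095,-0.09,0,1],[-0.044,-0.095,-0.055,0,1],[-0.044,-0.095,-0.019,0,1],[-0.044,-0.095,-0.019,0,1],[-0.044,-0.095,-0.019,0,1]]]'
python3 - <<'E'
from h import *
s,M=st()
for n in("scene","side"):
    p=cams.get_image(n);cv2.imwrite(f"pics/f_{n}.png",cv2.resize(p["color"][130:280,200:400],(800,600),interpolation=cv2.INTER_CUBIC))
    c=cloud(p);P=s["position"]
    fx=(c[...,:2]-O)@e;fy=(c[...,:2]-O)@f
    m=(c[...,2]>.171)&(c[...,2]<.19)&(abs(fx-toF(P)[0])<.03)&(abs(fy-toF(P)[1])<.03)
    print(n,m.sum(),np.percentile(fx[m],[2,98]),np.percentile(fy[m],[2,98]))
E
```

```text
t: 5.9
position: [0.5299, -0.1111, 0.1698]
tcp_rot: [-0.436, -3.108, -0.001]
contact_force: [0.3, 0.5, 0.5]
opening: 0.0001
t 5.9 pos [ 0.5299 -0.1111  0.1698] frame [-0.0407 -0.1397] yaw-frame of -x 0.03 F [0.3 0.5 0.5] open 0.0001 j [-0.29  0.41  1.73 -0.    1.   -1.58]
scene 42 [-0.04390372 -0.0256205 ] [-0.15207587 -0.12502423]
side 52 [-0.05023683 -0.02889634] [-0.15413717 -0.13556462]
```

View pics/f_scene.png

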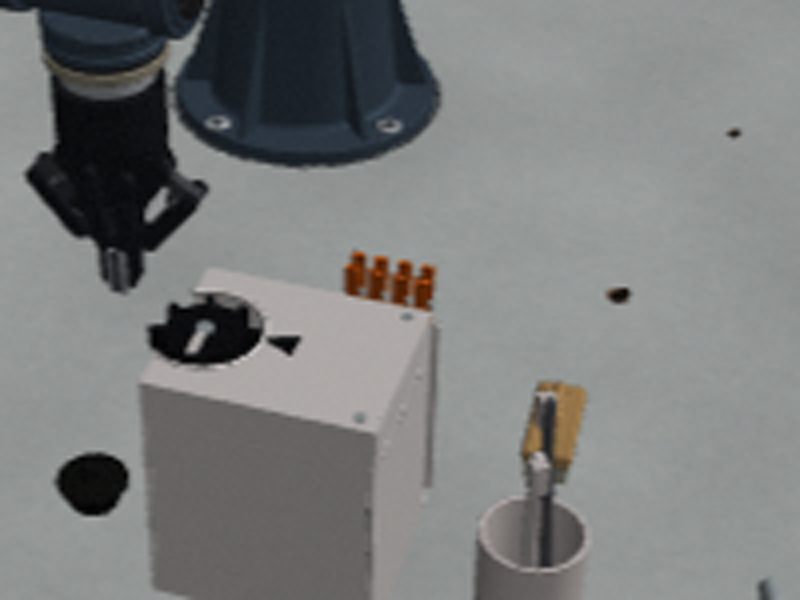

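View pics/f_side.png

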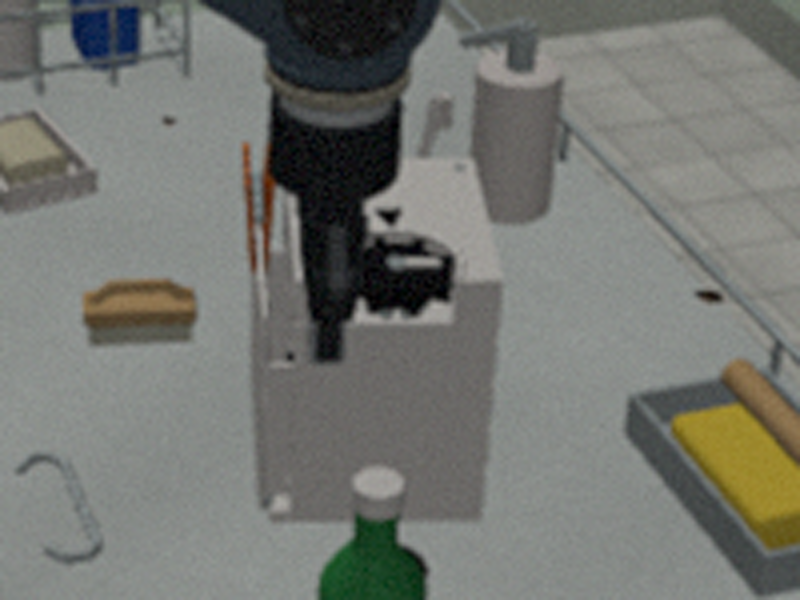

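```bash
python3 -m pendant '[[[0,0.01,0,0,1],[0,0.02,0,0,1],[0,0.03,0,0,1],[0,0.038,0,0,1],[-0.006,0.038,0,0,1],[-0.012,0.038,0,0,1],[-0.015,0.038,0,0,1],[-0.015,0.038,0,0,1]]]'; python3 -m pendant '[[[-0.003,0,0,0,1],[-0.006,0,0,0,1],[-0.008,0,0,0,1],[-0.008,0,0,0,1]]]'
python3 - <<'E'
from h import *
s,M=st()
for n in("scene","side"):
    p=cams.get_image(n);cv2.imwrite(f"pics/g_{n}.png",cv2.resize(p["color"][150:270,200:360],(800,600),interpolation=cv2.INTER_CUBIC))
E
```

```text
t: 6.67
position: [0.556, -0.0793, 0.1702]
tcp_rot: [0.437, 3.111, -0.0]
contact_force: [0.3, 0.0, -0.2]
opening: -0.0001
t: 7.0
position: [0.5627, -0.0813, 0.1701]
tcp_rot: [-0.437, -3.11, 0.0]
contact_force: [-2.6, -1.2, 1.7]
opening: 0.0001
t 7.0 pos [ 0.5627 -0.0813  0.1701] frame [-0.0173 -0.1021] yaw-frame of -x 0.01 F [-2.6 -1.2  1.7] open 0.0001 j [-0.23  0.45  1.66 -0.    1.03 -1.52]
```

View pics/g_scene.png

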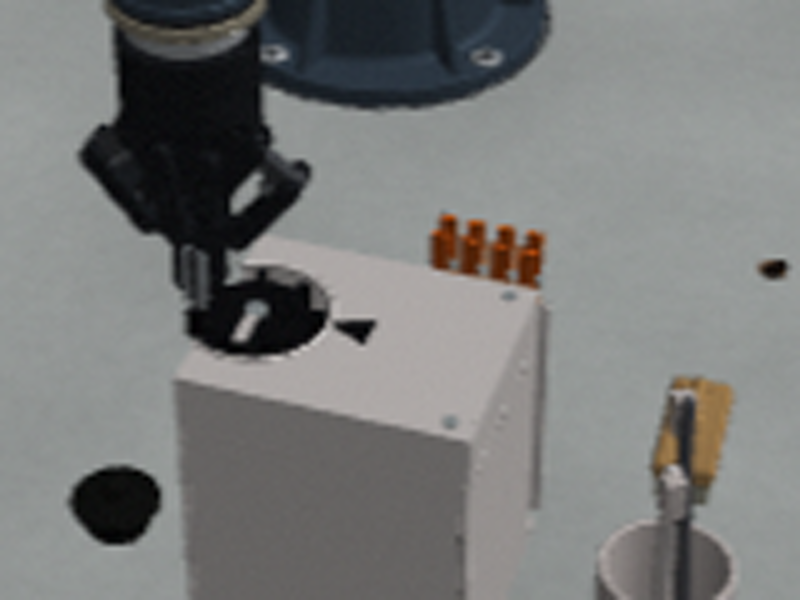

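View pics/g_side.png

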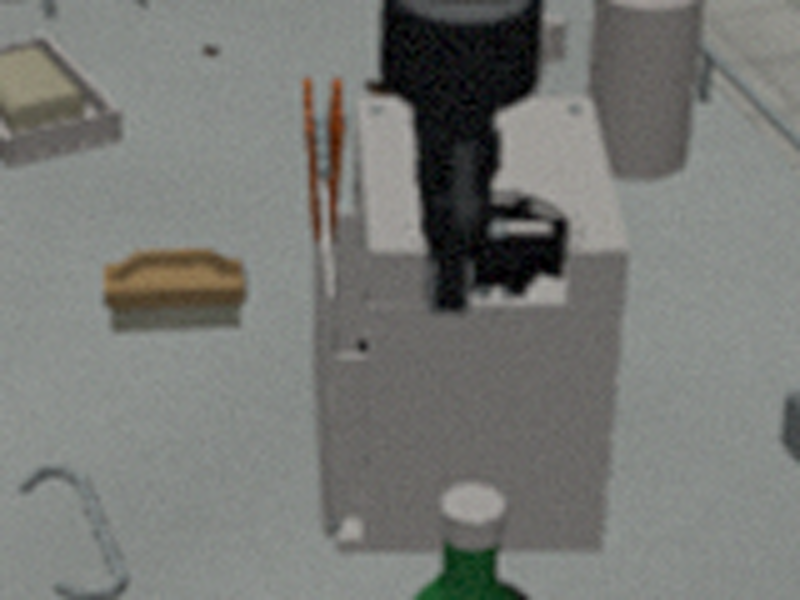

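```bash
python3 -m pendant '[[[-0.003,0,0,0,1],[-0.006,0,0,0,1],[-0.009,0,0,0,1],[-0.009,0,0,0,1]]]';  python3 -m pendant '[[[-0.002,0,0,0,1],[-0.004,0,0,0,1],[-0.004,0,0,0,1]]]'; python3 - <<'E'
from h import *
s,M=st()
for n in("side",):
    p=cams.get_image(n);cv2.imwrite(f"pics/h_{n}.png",cv2.resize(p["color"][150:270,200:360],(800,600),interpolation=cv2.INTER_CUBIC))
E
```

```text
t: 7.43
position: [0.5707, -0.0848, 0.1698]
tcp_rot: [-0.436, -3.109, 0.004]
contact_force: [-6.8, -9.4, -0.7]
opening: -0.0001
t: 7.68
position: [0.5746, -0.0866, 0.1699]
tcp_rot: [-0.437, -3.109, 0.005]
contact_force: [-7.1, -14.0, -1.8]
opening: -0.0002
t 7.68 pos [ 0.5746 -0.0866  0.1699] frame [-0.0045 -0.1039] yaw-frame of -x 0.02 F [ -7.1 -14.   -1.8] open -0.0002 j [-0.23  0.48  1.63 -0.    1.04 -1.52]
```

View pics/h_side.png

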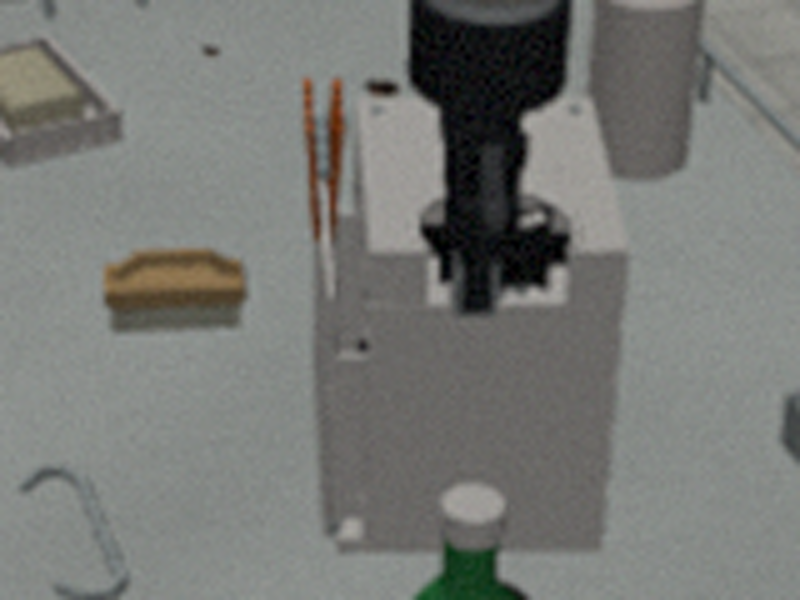

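```bash
python3 -m pendant '[[[0,-0.008,0,0,1],[0,-0.016,0,0,1],[0,-0.03,0,0,1],[0.01,-0.038,0,0,1],[0.036,-0.038,0,0,1],[0.036,-0.038,0,0,1]]]'; python3 - <<'E'
from h import *
s,M=st()
for n in("scene","side"):
    p=cams.get_image(n);cv2.imwrite(f"pics/i_{n}.png",top(p,.190,.5,.7,-.12,.1,3))
E
```

```text
t: 8.23
position: [0.5273, -0.1113, 0.1699]
tcp_rot: [-0.438, -3.109, -0.001]
contact_force: [-0.3, 0.5, -0.3]
opening: 0.0002
t 8.23 pos [ 0.5273 -0.1113  0.1699] frame [-0.0431 -0.1407] yaw-frame of -x -0.02 F [-0.3  0.5 -0.3] open 0.0002 j [-0.29  0.4   1.74  0.    1.   -1.59]
```

View pics/i_scene.png

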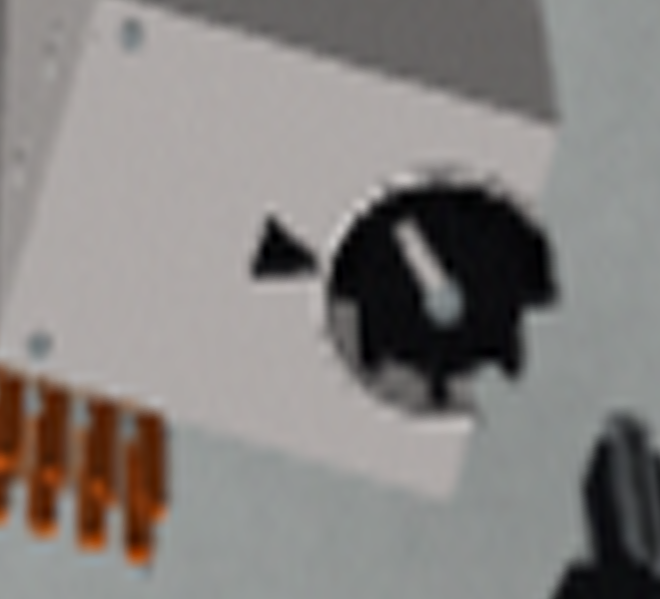

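View pics/i_side.png

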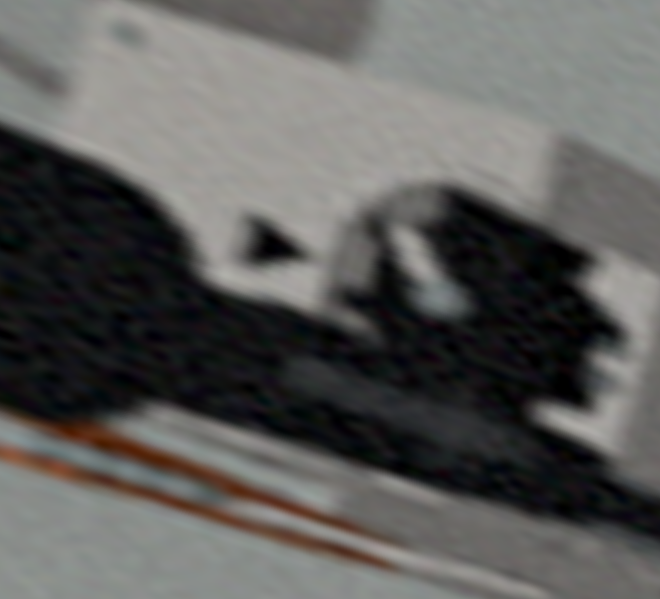

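```bash
python3 -m pendant '[[[0,0.01,0,0,1],[0,0.02,0,0,1],[0,0.03,0,0,1],[0,0.037,0,0,1],[-0.006,0.037,0,0,1],[-0.012,0.037,0,0,1],[-0.015,0.037,0,0,1],[-0.018,0.037,0,0,1],[-0.021,0.037,0,0,1],[-0.024,0.037,0,0,1],[-0.027,0.037,0,0,1],[-0.030,0.037,0,0,1],[-0.033,0.037,0,0,1],[-0.035,0.037,0,0,1],[-0.035,0.037,0,0,1]]]'; python3 - <<'E'
from h import *
s,M=st()
E
```

```text
t: 9.58
position: [0.5739, -0.0866, 0.1699]
tcp_rot: [-0.437, -3.11, 0.003]
contact_force: [-3.5, -7.5, -1.7]
opening: 0.0
t 9.58 pos [ 0.5739 -0.0866  0.1699] frame [-0.0051 -0.104 ] yaw-frame of -x 0.01 F [-3.5 -7.5 -1.7] open 0.0 j [-0.23  0.47  1.63 -0.    1.04 -1.52]
```

Same state as the first click; now I draw out sideways and look.

```bash
python3 -m pendant '[[[0,-0.008,0,0,1],[0,-0.016,0,0,1],[0,-0.03,0,0,1],[0,-0.04,0,0,1],[0.03,-0.045,-0.03,0,1],[0.06,-0.045,-0.06,0,1],[0.1,-0.045,-0.08,0,1],[0.14,-0.045,-0.1,0,1],[0.17,-0.02,-0.1,0,1],[0.19,0.01,-0.1,0,1],[0.2,0.02,-0.1,0,1],[0.2,0.02,-0.1,0,1]]]'; python3 - <<'E'
from h import *
s,M=st()
for n in("scene","side"):
    p=cams.get_image(n);cv2.imwrite(f"pics/j_{n}.png",top(p,.190,.5,.7,-.12,.1,3));cv2.imwrite(f"pics/k_{n}.png",p["color"])
    c=cloud(p);fx=(c[...,:2]-O)@e;fy=(c[...,:2]-O)@f
    for z0 in(.06,.10,.14):
        m=(abs(c[...,2]-z0)<.01)&(fy>-.07)&(fy<.01)&(fx<-.06)&(fx>-.13)
        if m.sum(): print(n,z0,m.sum(),np.median(fx[m]))
    m=(abs(c[...,2]-.163)<.006)&(fy>-.07)&(fy<.01)&(fx<-.055)&(fx>-.13)
    if m.sum(): print(n,"rim",m.sum(),np.percentile(fx[m],[5,50]))
    for l in ["plug","hanger_hook","brush_cup","shampoo","nail_brush"]:
        for q in models.mark_of(p,l)[:1]:
            K=p["intrinsics"];d=p["pose"][:3,:3]@np.array([(q["point"][0]-K[0,2])/K[0,0],(q["point"][1]-K[1,2])/K[1,1],1]);o=p["pose"][:3,3]
            print(l,round(q["conf"],2),np.round(o-d*o[2]/d[2],3))
E
```

```text
t: 10.58
position: [0.3862, -0.0097, 0.2708]
tcp_rot: [0.434, 3.11, 0.001]
contact_force: [1.8, -0.0, -1.0]
opening: -0.0
t 10.58 pos [ 0.3862 -0.0097  0.2708] frame [-0.2067 -0.0819] yaw-frame of -x 0.12 F [ 1.8 -0.  -1. ] open -0.0 j [-0.15 -0.01  1.98  0.    1.16 -1.44]
plug 0.63 [ 0.558 -0.136  0.   ]
brush_cup 0.82 [0.687 0.181 0.   ]
shampoo 0.64 [ 0.36  -0.066  0.   ]
nail_brush 0.7 [0.509 0.204 0.   ]
side 0.06 8 -0.07488871682244075
side 0.1 11 -0.07460626268225007
side 0.14 9 -0.07472226151193674
side rim 27 [-0.07522122 -0.07303758]
shampoo 0.84 [ 0.506 -0.258  0.   ]
nail_brush 0.81 [0.503 0.185 0.   ]
```

View pics/j_scene.png

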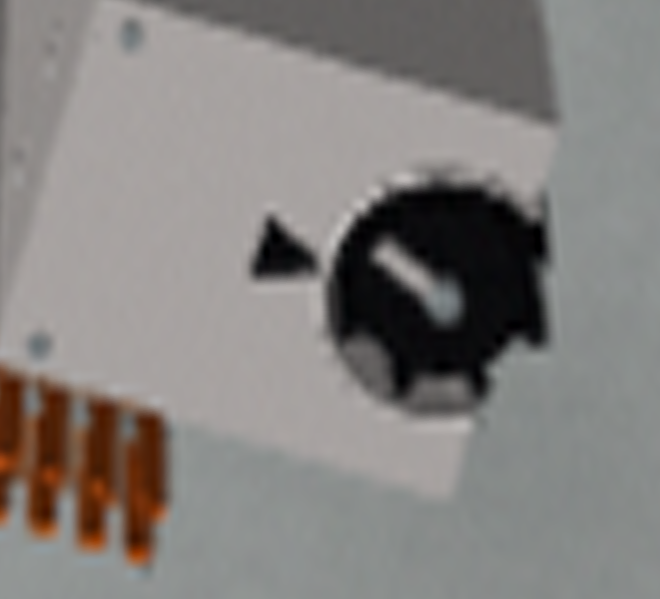

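View pics/k_side.png

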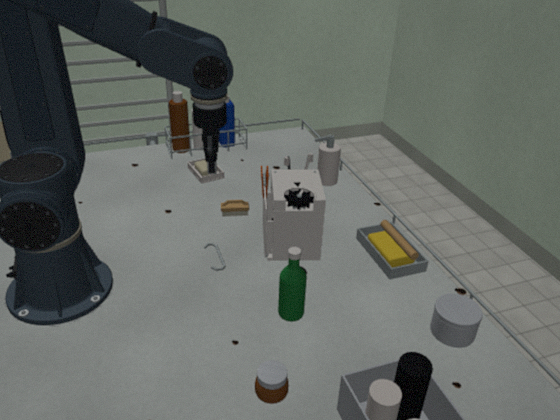

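```bash
cat >> h.py <<'E'
def ridge(name,out):
    p=cams.get_image(name);t=top(p,.192,.5,.7,-.12,.1,4)
    w=F(.010,-.059);cx,cy=(.1-w[1])*4000,(.7-w[0])*4000
    g=t.min(-1).astype(float);yy,xx=np.mgrid[0:t.shape[0],0:t.shape[1]]
    r=np.hypot(xx-cx,yy-cy)/4;m=(g>110)&(r<27)&(r>9)
    a=np.degrees(np.arctan2((cx-xx),(cy-yy)))-np.degrees(A)  # world angle: x=up,y=left
    a=(a-90+180)%360-180
    print(name,"wheel deg",m.sum(),np.percentile(a[m],[10,50,90]).round(1))
    cv2.imwrite(out,t)
E
python3 - <<'E'
from h import *
st()
ridge("scene","pics/l_scene.png");ridge("side","pics/l_side.png")
E
```

```text
t 11.18 pos [ 0.3875 -0.0112  0.2702] frame [-0.205  -0.0829] yaw-frame of -x 0.01 F [-0.1  0.1  0. ] open -0.0001 j [-0.15 -0.    1.98 -0.    1.16 -1.44]
scene wheel deg 1891 [-35.8 -26.2 -16.8]
side wheel deg 1505 [-30.8 -23.3 -16.2]
```

View pics/l_side.png

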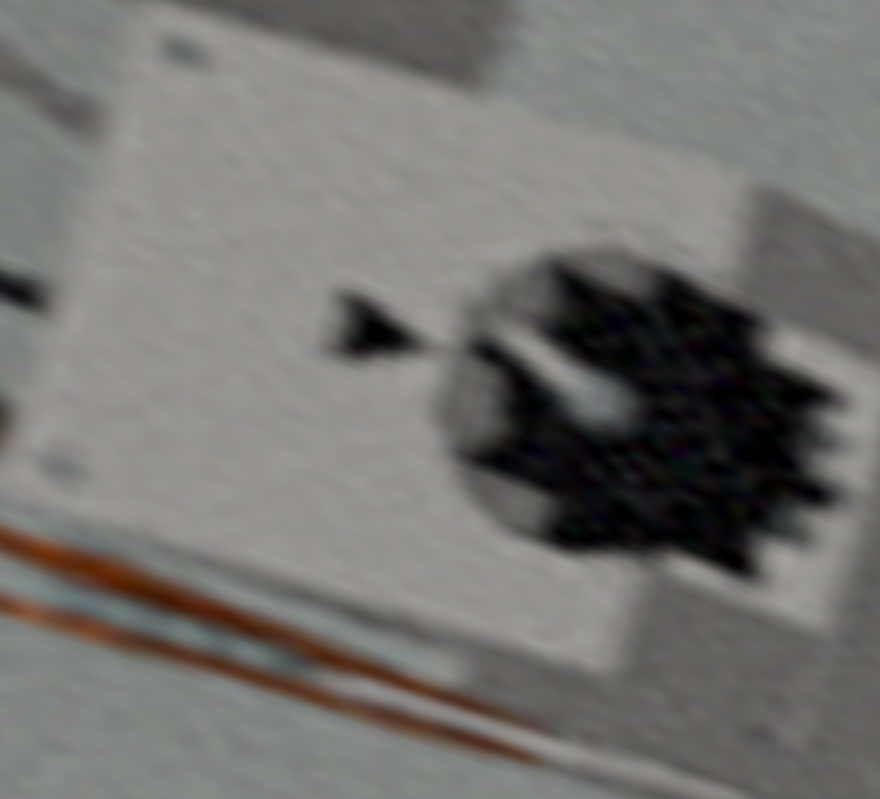

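```bash
python3 -m pendant '[[[-0.03,-0.03,0,0,1],[-0.06,-0.058,0,0,1],[-0.1,-0.058,0,0,1],[-0.13,-0.058,0.01,0,1],[-0.155,-0.058,0.04,0,1],[-0.164,-0.058,0.075,0,1],[-0.164,-0.058,0.1,0,1],[-0.164,-0.058,0.1,0,1],[-0.164,-0.040,0.1,0,1],[-0.164,-0.022,0.1,0,1],[-0.17,-0.021,0.1,0,1],[-0.178,-0.021,0.1,0,1],[-0.184,-0.021,0.1,0,1],[-0.188,-0.021,0.1,0,1],[-0.191,-0.021,0.1,0,1],[-0.194,-0.021,0.1,0,1],[-0.197,-0.021,0.1,0,1],[-0.2,-0.021,0.1,0,1],[-0.2,-0.021,0.1,0,1]]]'; python3 - <<'E'
from h import *
s,M=st()
p=cams.get_image("scene");cv2.imwrite("pics/m_scene.png",cv2.resize(p["color"][150:270,200:360],(800,600),interpolation=cv2.INTER_CUBIC))
E
```

```text
t: 12.87
position: [0.5743, -0.0868, 0.1703]
tcp_rot: [0.437, 3.111, -0.001]
contact_force: [-0.2, -2.0, -0.2]
opening: 0.0002
t 12.87 pos [ 0.5743 -0.0868  0.1703] frame [-0.0047 -0.1041] yaw-frame of -x 0.01 F [-0.2 -2.  -0.2] open 0.0002 j [-0.23  0.47  1.63 -0.    1.04 -1.52]
```

View pics/m_scene.png

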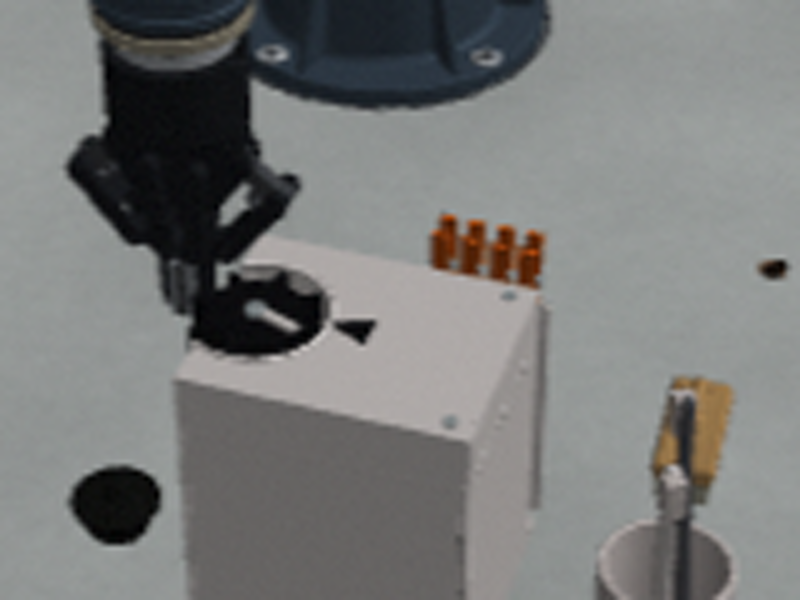

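```bash
python3 -m pendant '[[[-0.002,0,0,0,1],[-0.004,0,0,0,1],[-0.005,0,0,0,1],[-0.005,0,0,0,1]]]'; python3 - <<'E'
from h import *
st();ridge("scene","pics/n_scene.png")
E
```

```text
t: 13.25
position: [0.5791, -0.0879, 0.1704]
tcp_rot: [0.436, 3.11, -0.0]
contact_force: [0.4, -4.8, 0.1]
opening: -0.0004
t 13.25 pos [ 0.5791 -0.0879  0.1704] frame [ 0.0003 -0.1038] yaw-frame of -x 0.03 F [ 0.4 -4.8  0.1] open -0.0004 j [-0.23  0.48  1.62 -0.    1.04 -1.52]
scene wheel deg 2020 [-18.7  -8.1   3.2]
```

View pics/n_scene.png

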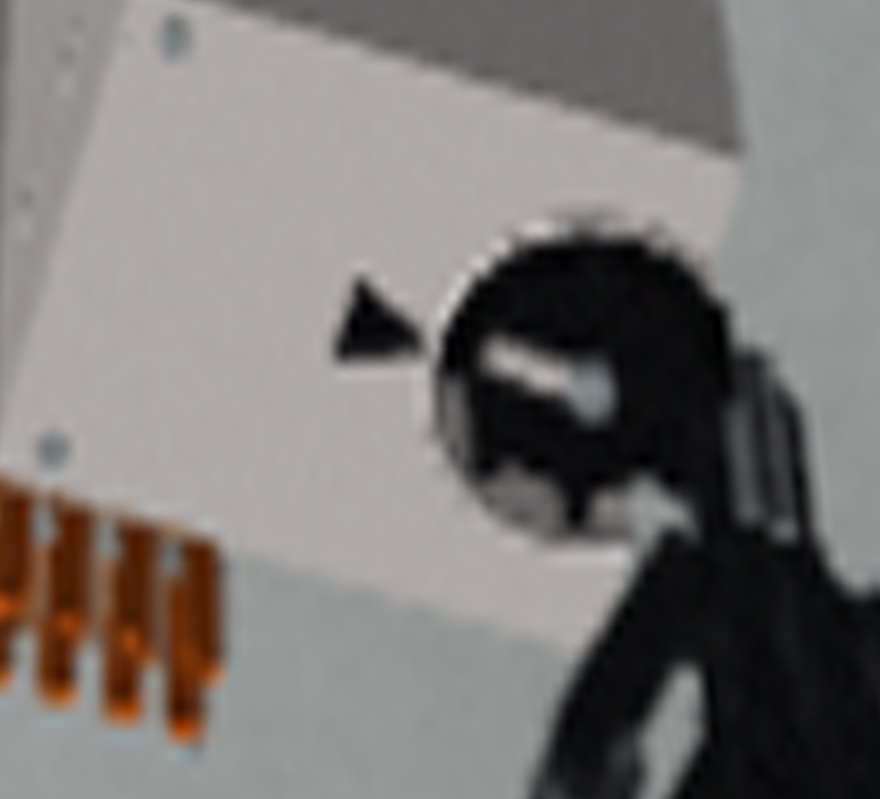

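```bash
python3 -m pendant '[[[0,-0.008,0,0,1],[0,-0.016,0,0,1],[0,-0.03,0,0,1],[0,-0.04,0,0,1],[0.02,-0.045,-0.03,0,1],[0.06,-0.045,-0.06,0,1],[0.1,-0.045,-0.08,0,1],[0.14,-0.045,-0.1,0,1],[0.17,-0.02,-0.1,0,1],[0.2,0.01,-0.1,0,1],[0.21,0.02,-0.1,0,1],[0.21,0.02,-0.1,0,1]]]'; python3 - <<'E'
from h import *
st();ridge("scene","pics/o_scene.png");ridge("side","pics/o_side.png")
for n in("scene","side"):
    p=cams.get_image(n);cv2.imwrite(f"pics/p_{n}.png",p["color"])
E
```

```text
t: 14.3
position: [0.3801, -0.0088, 0.2707]
tcp_rot: [0.434, 3.111, 0.001]
contact_force: [0.2, -0.5, 0.7]
opening: 0.0001
t 14.3 pos [ 0.3801 -0.0088  0.2707] frame [-0.2128 -0.0827] yaw-frame of -x 0.1 F [ 0.2 -0.5  0.7] open 0.0001 j [-0.15 -0.02  2.    0.    1.16 -1.44]
scene wheel deg 1918 [-14.4  -4.3   5.6]
side wheel deg 1671 [-7.1  0.3  8.2]
```

View pics/o_scene.png

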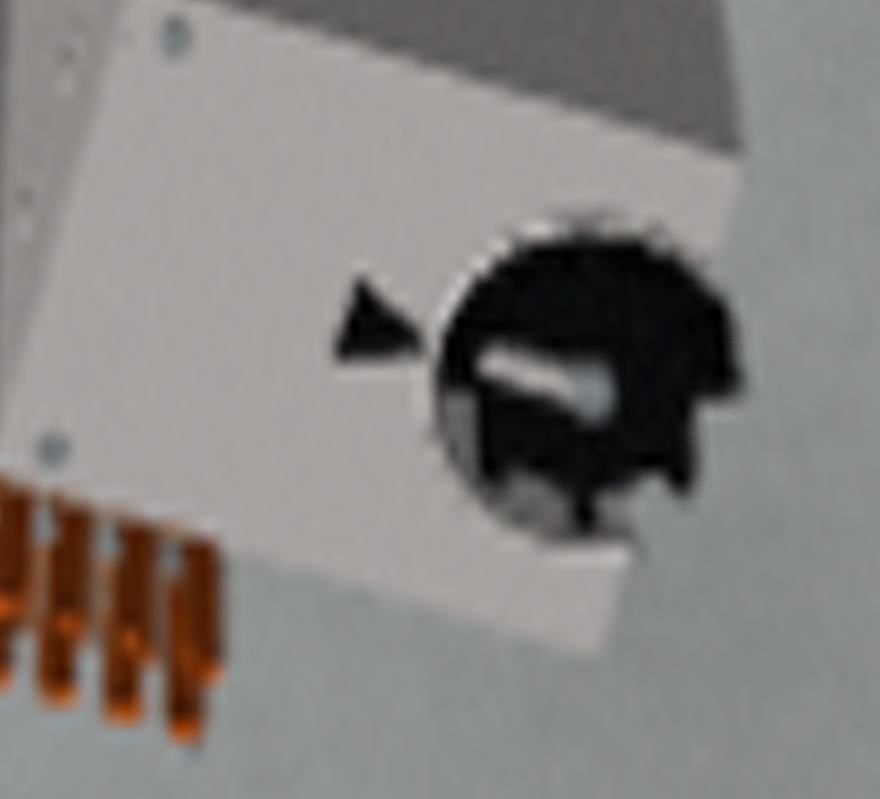

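View pics/o_side.png

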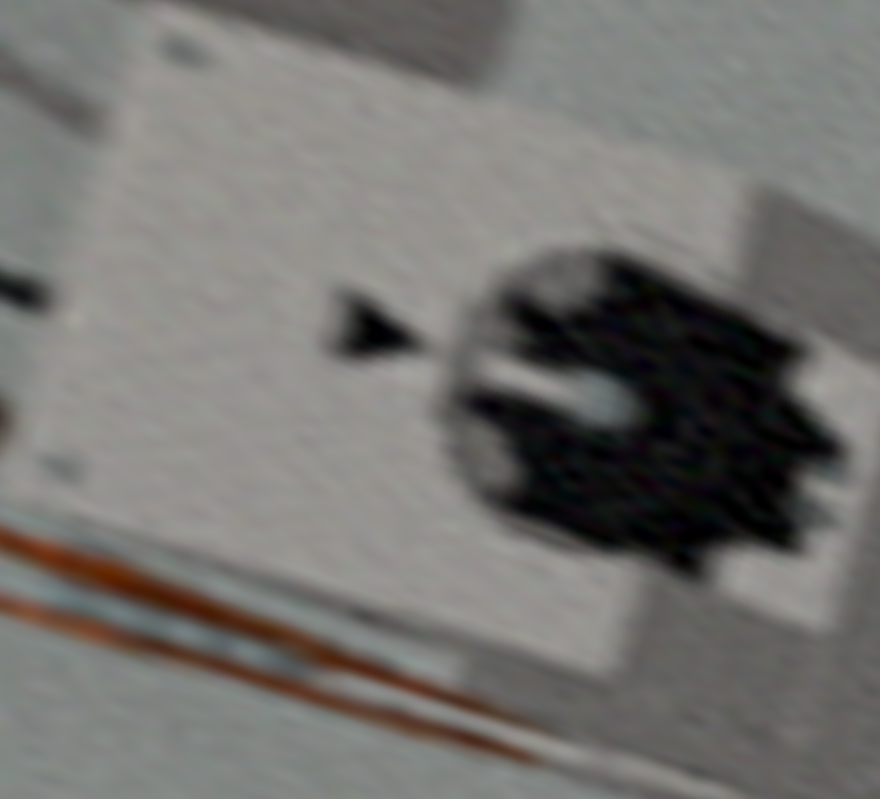

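View pics/p_scene.png

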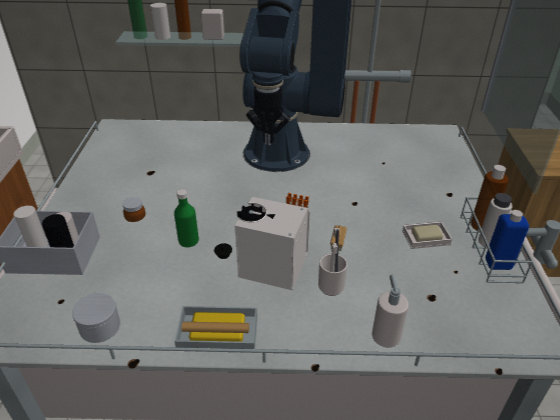

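View pics/p_side.png

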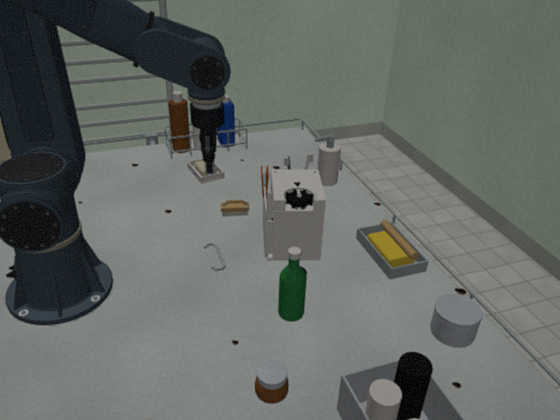

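```bash
python3 -c "
from cell import job_done
print(job_done())"
```

```text
the job is handed in; nothing more can be done
None
```

The bin is shut and the counter wheel is on the click at the arrowhead. The job was handed in at about 14.5 s, well inside the 58 s limit; no verdict is reported.

- **Bin:** I pushed the bare right half with the closed fingertips until they met the stop, at about 15 N. Afterwards the side camera's depth readings put the panel upright at frame x about -75 mm, against -76 mm when shut. The scene camera gave no reading of the panel.
- **Wheel:** It started two clicks short. The first flick snapped home cleanly. After the second, the wheel stayed near the half-click (about -23°), so I went back and pushed the same lug about 5 mm further. It then settled on the arrowhead.
- **Final angle:** The side camera gave +0.3° and the scene camera -4.3°. I put the difference down to the bright hub skewing the scene fit. The lug pattern matches a rest click, and the wheel was not seen past the arrowhead. The highest tool force I read while pushing the wheel was about 16 N.
- **Other things on the shelf:** In the final pictures, everything looks where it was. I judged this by eye, with a few network readings after the first try at the second click. Those agreed within about 10 mm, except for some clear misdetections: a shampoo reading at the wrong place, and nail brush readings that varied by about 2 cm from picture to picture. The hook was only checked by eye.
- **Arm:** It was clear of everything at hand-in.

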